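Make up two model-building kits

TASK

Make up the two kits in their trays: the teal tray gets the orange-topped sanding block and the yellow paint jar; the purple tray gets the white-topped green sanding block, the red paint jar and the white glue bottle. Each block lies flat, right way up, in its tray's long cell; jars and bottle stand upright on the floor of a square cell, one to a cell (in the purple tray either of the two will do). Set things down without dropping or tipping them, and leave the green jar, the amber cement bottle and the spray can standing where they are.

Things in the scene. Friction and masses are not known exactly. Their poses are not given: they have to be found in the camera images.
- purple_tray: In mm. Purple kit tray fixed to the bench, 72 (own x) by 244 (own y), walls 12 high, floor and walls 4 thick. Origin: centre of its underside, z up. Cells, at own x = 0, 64 wide inside: long cell (100 inside along y) at y = -68; square cells (64 by 64) at y = +18 and y = +86. Its y axis is within 21 degrees of world y; the trays may change sides.
- teal_tray: In mm. Teal (blue-green) kit tray fixed to the bench, 72 (own x) by 176 (own y), walls 12 high, floor and walls 4 thick. Origin: centre of its underside, z up. Cells, at own x = 0, 64 wide inside: long cell (100 inside along y) at y = -34; square cell (64 by 64) at y = +52. Its y axis is within 21 degrees of world y; the trays may change sides.
- green_block: In mm. White-topped sanding block, a rigid box 80 (own x) by 40 (own y) by 34 high; dark green below, top 10 cream white. Origin: centre of its underside, z up. Loose in the stock row, on the bench, its long side within about 25 degrees of the world x axis. 50 to 95 g.
- orange_block: In mm. Orange-topped sanding block, a rigid box 80 (own x) by 40 (own y) by 34 high; black below, top 10 orange. Origin: centre of its underside, z up. Loose in the stock row, on the bench, its long side within about 25 degrees of the world x axis. 50 to 95 g.
- red_jar: In mm. Red paint jar, 42 tall; label-banded body 34 in diameter and 26 high, with a lid 36 in diameter over the top 16; red lid and body. Origin: centre of its underside, z up. Loose, upright in the stock row on the bench. 40 to 80 g.
- yellow_jar: In mm. Yellow paint jar, 42 tall; label-banded body 34 in diameter and 26 high, with a lid 36 in diameter over the top 16; yellow lid and body. Origin: centre of its underside, z up. Loose, upright in the stock row on the bench. 40 to 80 g.
- glue_bottle: In mm. White glue bottle, 80 tall: round body 34 in diameter, straight up to 44 high, sloping shoulder to 52, then a slim pointed nozzle (10 in diameter at its foot) to 80. Origin: centre of its underside, z up. Loose, upright in the stock row on the bench. 35 to 70 g.
- green_jar: In mm. Green paint jar, 42 tall; label-banded body 34 in diameter and 26 high, with a lid 36 in diameter over the top 16; green lid and body. Origin: centre of its underside, z up. Loose, upright in the same stock row. Not part of either kit.
- cement_bottle: In mm. Square amber cement bottle, yellow band, 40 by 40 by 36 high, with a round blue cap (26 in diameter) up to 62. Origin: centre of its underside, z up. Loose, in the same stock row. Not part of either kit.
- spray_can: In mm. Silver and white spray can with blue bands, 66 in diameter, 186 tall, standing loose to the robot's left of the trays. Origin: centre of its underside, z up. Not part of either kit.
Not all that is in view belongs to the job. What is shaped like the glue_bottle but pink is not meant.

How it is judged:
At the end, for the whole second after the job is handed in: All five things on their cells' floors (underside 1 to 8 mm above the tray's), tilt under 0.1 rad, at rest: orange block and yellow jar in the teal tray; green block, red jar and glue in the purple, one to a cell. Green jar, cement bottle and spray can within 20 mm of their starts (x of green_block in the frame of purple_tray between -0.016 and 0.016 m and y of green_block in the frame of purple_tray between -0.082 and -0.054 m and z of green_block in the frame of purple_tray between 0.001 and 0.008 m and angle between each of green_block, orange_block, yellow_jar, red_jar, glue_bottle's own z axis and vertical below 0.1 rad and linear speed of each of green_block, orange_block, yellow_jar, red_jar, glue_bottle below 0.02 m/s and angular speed of each of green_block, orange_block, yellow_jar, red_jar, glue_bottle below 0.3 rad/s and x of orange_block in the frame of teal_tray between -0.016 and 0.016 m and y of orange_block in the frame of teal_tray between -0.048 and -0.02 m and z of orange_block in the frame of teal_tray between 0.001 and 0.008 m and x of yellow_jar in the frame of teal_tray between -0.018 and 0.018 m and y of yellow_jar in the frame of teal_tray between 0.034 and 0.07 m and z of yellow_jar in the frame of teal_tray between 0.001 and 0.008 m and z of red_jar in the frame of purple_tray between 0.001 and 0.008 m and z of glue_bottle in the frame of purple_tray between 0.001 and 0.008 m and ((x of red_jar in the frame of purple_tray between -0.018 and 0.018 m and y of red_jar in the frame of purple_tray between 0 and 0.036 m and x of glue_bottle in the frame of purple_tray between -0.018 and 0.018 m and y of glue_bottle in the frame of purple_tray between 0.068 and 0.104 m) or (x of red_jar in the frame of purple_tray between -0.018 and 0.018 m and y of red_jar in the frame of purple_tray between 0.068 and 0.104 m and x of glue_bottle in the frame of purple_tray between -0.018 and 0.018 m and y of glue_bottle in the frame of purple_tray between 0 and 0.036 m)) and distance of each of green_jar, cement_bottle, spray_can from where it was at the start of the episode below 0.02 m); the robot touches nothing.
It fails at once if the green-lidded jar, the cement bottle or the spray can is moved by more than 20 mm (distance of any of green_jar, cement_bottle, spray_can from where it was at the start of the episode above 0.02 m).
It fails at once if a jar or bottle is tipped over (more than 40 degrees) (angle between any of red_jar, yellow_jar, glue_bottle, green_jar, cement_bottle, spray_can's own z axis and vertical above 0.7 rad).
It fails at once if a thing is dropped: falling free of the fingers with its underside more than 50 mm above the bench ((height (world z) of green_block above 0.05 m and contact force between green_block and the fingers below 0.05 N and linear speed of green_block above 0.4 m/s) or (height (world z) of red_jar above 0.05 m and contact force between red_jar and the fingers below 0.05 N and linear speed of red_jar above 0.4 m/s) or (height (world z) of glue_bottle above 0.05 m and contact force between glue_bottle and the fingers below 0.05 N and linear speed of glue_bottle above 0.4 m/s) or (height (world z) of orange_block above 0.05 m and contact force between orange_block and the fingers below 0.05 N and linear speed of orange_block above 0.4 m/s) or (height (world z) of yellow_jar above 0.05 m and contact force between yellow_jar and the fingers below 0.05 N and linear speed of yellow_jar above 0.4 m/s)).
It also fails if it takes over 104 s, if anything falls off the work surface, if the arm or the gripper's body presses on something with over 40 N, if the wrist force passes 120 N, or if a joint passes its speed limit or range.

ROBOT

A 6-joint arm with a two-finger parallel gripper is mounted at the origin on the work surface. World frame = base frame: x ahead of the robot, y to its left, z up, the work surface at z = 0. Lengths are in m, angles in rad, forces in N, time in s.
With the tool pointing down it reaches from about 0.35 to 0.775 m from the base axis. Payload 5.5 kg.
Tool frame: the origin (TCP) lies where the fingers leave the gripper's body, on its centre line; the fingertips stand env.tip_reach ahead of it and the grasp point (between the pads) lies 54 mm ahead of it (env.tip_reach is the distance from the TCP to the fingertips, in m); z points along the fingers, y is the line along which they close (so a half turn about z gives the same grasp; the last joint's range is limited). The gripper opens to 85 mm and grips with 20 to 120 N. Pads are 22 mm wide; open, the fingers measure 114 mm over their backs; the gripper's body (76 mm by 85 mm) begins 54 mm behind the grasp point. The pads swing forward as they close: fully open they stand 13 mm farther back than shut.
Start: joints at [-1.399, 0.313, 0.046, 1.304, 0, 1.431], TCP at [0.176, -0.547, 0.304] pointing down, gripper open.
Joint ranges: [-2.76, 2.76], [-0.86, 1.69], [-1.03, 1.26], [-2.2, 2.34], [-1.47, 1.5], [-3.14, 3.14]. Speed limits (rad/s): [2.57, 2.57, 3.14, 3.14, 3.14, 3.14].

INTERFACE

Orientations are given as a unit quaternion [w, x, y, z].
In Python, from workcell import status, optics, hand_in, env gives the robot as it stands.
- The arm moves only by the shell command python3 -m handwheel 'ROWS' [FORCE]. ROWS is a JSON object whose one key "deltas" holds a list of rows, each a list of 5 numbers: the opening, from -1 (shut) to 1 (fully open), then the shift along the tool's x, y, z in units of 40 mm (1.0 is 40 mm), then the turn about the tool's z in units of 10 degrees (1.0 is 10 degrees). In form: {"deltas": [[jaw, x, y, z, roll], ...]}. A call has 1 to 20 rows; each row shifts and turns the commanded pose from where the row before left it, along the tool's axes as they then stand; what a row does not reach is not made up. A row lasts 1/8 s, in which the tool goes at most 62.5 mm and 10.7 degrees, less where a joint would pass 70% of its speed; a pose out of reach is approached as far as the arm can. A call is refused whole if a number of a shift passes 1 or a number of a turn 1, either way. A call with a gripper value outside its range is refused whole. The fingers move at their own pace and stop on an object; FORCE is the grip in N (left out, the last holds). Time passes only in rows, so rows that do not move let the fingers close. It gives the time, the measured TCP pose, the force, the opening and the grip force at its end, in the units of the state.
- status.get_state(): the state, without advancing time (a new reading comes with each control period).
- optics.read_camera(name): name is "scene" or "top" or "wrist"; returns a dict with "frame" (480x640x3 uint8, red, green, blue), "depth" (480x640 float32, m along the optical axis (not along the pixel's ray), 0 where there is no reading), "vfov" (degrees; the focal length in pixels is half the picture's height over the tangent of half this angle, whatever the lens; pixels are square), "cx", "cy" (the principal point, pixels), "origin" and "attitude" of the camera in the world. Camera axes: x right, y down, z forward; pixel columns grow to the right and rows downward; lengths in m; the calibration is good to about 2 mm. A picture is of the moment at which its call begins.
- hand_in(): hands the job in; it is judged then, once.
The state is a dict: "clock": time; "joint_pos": joint angles; "qvel": joint speeds; "tau": joint torques, N m; "tcp_pos": TCP position; "orientation": TCP orientation; "wrist_force": force on the tool from outside, world axes, zero at the start; "ft_torque": the same for the moment, N m; "finger_gap": finger opening in m; "grip_force": force on a finger pad.
Only numpy, scipy, OpenCV 4.12 (cv2) and the standard library are available. Lean on these libraries where they do the work, as an engineer would, in place of code of your own. Each camera call takes 0.05 s, during which the arm holds its last target. There are 200 camera calls.

## Working session

There is one attempt and no reset: what is moved stays moved. The work goes in short steps, Python scripts to look and compute and a shell command to move; the robot and the scene stay as the last step left them, time stands still between calls to the robot, and variables do not carry over. Pictures are saved under pics/ and viewed, at most 14 in all, crops included, and the job is handed in when it is done.

```bash
ls; mkdir -p pics; cat > h.py <<'E'
import numpy as np, cv2
from workcell import status, optics, env
from scipy.spatial.transform import Rotation as R
def q2R(q): return R.from_quat([q[1],q[2],q[3],q[0]]).as_matrix()
def cam(n):
    c=optics.read_camera(n); c['f']=240/np.tan(np.radians(c['vfov'])/2)
    a=np.array(c['attitude']); c['R']=a if a.shape==(3,3) else q2R(a)
    v,u=np.mgrid[:480,:640]; d=c['depth']
    P=np.stack([(u-c['cx'])/c['f']*d,(v-c['cy'])/c['f']*d,d],-1)
    c['W']=P@c['R'].T+np.array(c['origin']); return c
def save(c,n): cv2.imwrite('pics/'+n,c['frame'][:,:,::-1])
E
python3 - <<'E'
from h import *
import pickle
for n in('top','scene'):
    c=cam(n); save(c,n+'0.png'); np.savez(n+'0.npz',frame=c['frame'],W=c['W']); print(n,c['origin'],c['attitude'],c['vfov'],c['cx'],c['cy'])
print(status.get_state(), env.tip_reach)
E
```

```text
pics
top [0.37488317 0.08999593 1.10350557] [-0.04039262  0.70694186 -0.70573592  0.0232046 ] 48.05422284513968 325.1010279505269 235.9901027684692
scene [ 0.95418592 -0.42455996  0.90398554] [-0.31248747  0.87396706  0.35080215 -0.1243825 ] 44.783827529404306 314.57111971463604 242.503632022568
{'clock': 0.1, 'joint_pos': array([-1.39862515e+00,  3.13921618e-01,  4.50675077e-02,  1.30359935e+00,
       -1.66447029e-05,  1.43120543e+00]), 'qvel': array([ 0.00125423, -0.00170242,  0.00204178,  0.00107174, -0.00089828,
        0.00047872]), 'tau': array([ 1.36691968e-03, -4.81726456e+01,  2.99244010e+01,  1.27504778e-02,
       -1.24061976e-04, -1.12607779e-05]), 'tcp_pos': array([ 0.17630523, -0.54693771,  0.30308978]), 'orientation': array([-8.28322115e-04,  9.87874793e-01,  1.55250464e-01, -2.18181305e-05]), 'wrist_force': array([-0.45428862, -0.40239317,  0.8460868 ]), 'ft_torque': array([-0.04649096, -0.01806557, -0.06056275]), 'grip_force': 0.0, 'finger_gap': 0.08525216093020475} 0.0726
```

View pics/top0.png

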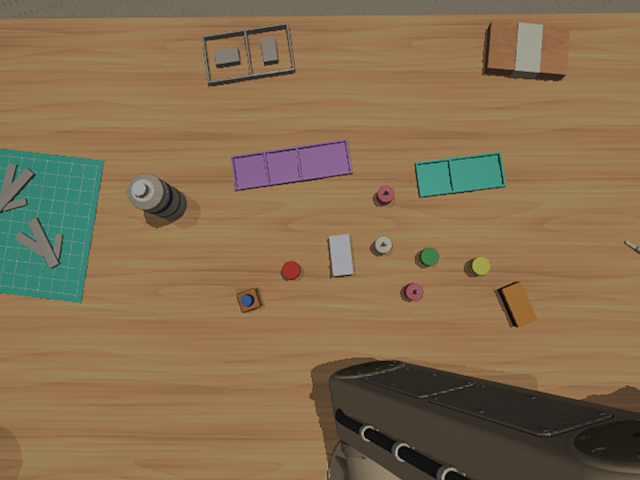

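View pics/scene0.png

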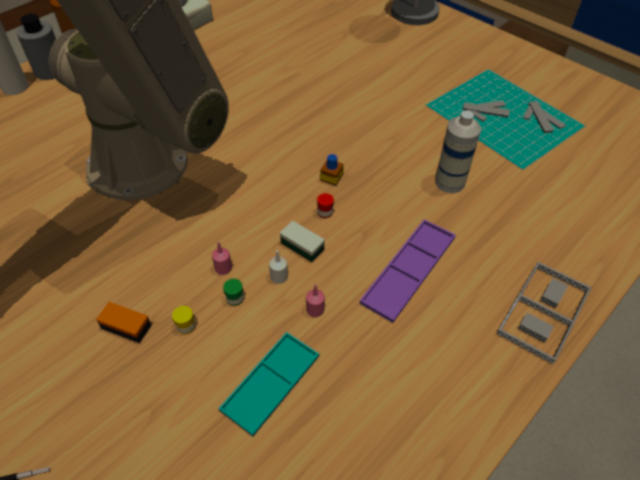

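The top view has world +x up and +y left. The purple tray is at (292,165) px and the teal tray at (460,175). The white block is at (341,255), the orange block at (517,304), the red jar at (291,270), yellow (481,266), green (429,257), glue (384,245), cement (249,300) and the can at (158,198). The pink decoys are at (386,195) and (414,292).

```bash
cat > meas.py <<'E'
from h import *
def run(W,fr):
    hsv=cv2.cvtColor(fr,cv2.COLOR_RGB2HSV)
    seeds=dict(green_block=(341,255,24,.028,.05),orange_block=(517,304,28,.028,.05),red=(291,270,14,.036,.05),yellow=(481,266,14,.036,.05),
     green=(429,257,14,.036,.05),glue=(384,245,14,.03,.1),pinkA=(386,195,14,.03,.1),pinkB=(414,292,14,.03,.1),cement=(249,300,16,.055,.08),can=(146,190,30,.17,.2))
    for n,(u,v,r,z0,z1) in seeds.items():
        m=np.zeros((480,640),bool); m[v-r:v+r,max(0,u-r):u+r]=1
        m&=(W[...,2]>z0)&(W[...,2]<z1); p=W[m]
        if len(p)<5: print(n,len(p));continue
        (cx,cy),(w,h),a=cv2.minAreaRect((p[:,:2]*1000).astype(np.float32))
        print(n,len(p),'rect',round(cx,1),round(cy,1),round(w,1),round(h,1),round(a,1),'mean',(p.mean(0)*1000).round(1),'mid',((p.min(0)+p.max(0))*500).round(1))
    for n,(u0,u1,v0,v1,h0,h1) in dict(purple=(220,360,135,195,125,160),teal=(408,512,148,202,75,98)).items():
        m=np.zeros((480,640),bool); m[v0:v1,u0:u1]=1
        m&=(hsv[...,0]>=h0)&(hsv[...,0]<=h1)&(hsv[...,1]>90); p=W[m]
        (cx,cy),(w,h),a=cv2.minAreaRect((p[:,:2]*1000).astype(np.float32))
        print(n,len(p),round(cx,1),round(cy,1),round(w,1),round(h,1),round(a,1),'mean',(p.mean(0)*1000).round(1))
E
python3 - <<'E'
from meas import *
d=np.load('top0.npz'); run(d['W'],d['frame'])
E
```

```text
green_block 810 rect 435.4 84.3 79.9 40.0 6.1 mean [435.3  84.3  34.8] mid [434.7  83.5  35.1]
orange_block 896 rect 338.7 -264.5 81.1 42.4 22.6 mean [ 338.8 -264.    34.3] mid [ 339.1 -264.5   34.5]
red 252 rect 405.4 183.1 34.0 33.5 46.7 mean [405.  182.9  42.8] mid [404.3 183.   41.8]
yellow 271 rect 414.3 -189.3 35.0 33.9 11.9 mean [ 414.1 -188.9   42.2] mid [ 414.  -189.3   41.7]
green 260 rect 432.4 -89.4 33.7 33.7 89.6 mean [432.1 -89.6  42.2] mid [432.4 -89.4  42.2]
glue 235 rect 454.7 1.9 31.5 32.0 89.9 mean [454.6   2.2  49.1] mid [454.7   1.9  56.4]
pinkA 240 rect 556.1 -4.5 32.4 33.0 25.3 mean [554.4  -3.8  48.9] mid [555.7  -4.4  57.1]
pinkB 245 rect 362.9 -58.6 31.2 33.4 1.2 mean [363.  -57.1  49.3] mid [362.7 -58.6  57.2]
cement 110 rect 345.6 267.2 21.3 21.0 0.8 mean [345.6 266.9  62.8] mid [345.6 267.2  61.6]
can 252 rect 541.3 434.9 36.8 42.2 76.4 mean [540.1 433.6 181.7] mid [540.5 436.  181.1]
purple 119 621.8 189.1 70.6 238.9 8.4 mean [607.2 218.8   6.9]
teal 3035 540.5 -57.1 134.1 422.2 30.8 mean [ 601.3 -159.4    8.1]
```

```bash
python3 - <<'E'
from h import *
d=np.load('top0.npz'); W,fr=d['W'],d['frame']
hsv=cv2.cvtColor(fr,cv2.COLOR_RGB2HSV); print(hsv[165,315],hsv[175,435],hsv[146,330])
for n,(u0,u1,v0,v1,h) in dict(purple=(222,360,135,195,hsv[165,315,0]),teal=(408,512,148,202,hsv[175,435,0])).items():
    m=np.zeros((480,640),np.uint8); m[v0:v1,u0:u1]=(abs(hsv[v0:v1,u0:u1,0].astype(int)-h)<10)&(hsv[v0:v1,u0:u1,1]>70)
    k,l,s,_=cv2.connectedComponentsWithStats(m); i=1+s[1:,4].argmax(); m=cv2.erode((l==i).astype(np.uint8),np.ones((1,1)))>0
    m&=(W[...,2]<.02)&(W[...,2]>-.005)
    p=W[m]; print(n,len(p),cv2.minAreaRect((p[:,:2]*1000).astype(np.float32)))
    q=p[(p[:,2]>.009)]; print(' walls',len(q),cv2.minAreaRect((q[:,:2]*1000).astype(np.float32)))
    lo=p[p[:,2]<.007]; print(' floor', len(lo), np.median(lo[:,2]), np.median(q[:,2]))
E
```

```text
[145  76 147] [ 83 136 150] [144  77 146]
purple 4000 ((622.05810546875, 189.45941162109375), (72.09658813476562, 244.68850708007812), 8.292444229125977)
 walls 682 ((621.7745361328125, 188.35147094726562), (71.08634948730469, 241.3134002685547), 8.461159706115723)
 floor 2866 0.004516646182943562 0.012411090220214915
teal 3049 ((601.6065063476562, -159.0198211669922), (72.23641967773438, 175.57150268554688), 7.287198543548584)
 walls 544 ((601.4743041992188, -159.01065063476562), (71.72667694091797, 175.635009765625), 7.421943187713623)
 floor 2172 0.004320862722139718 0.012244948444528059
```

```bash
cat > go.py <<'E'
# usage: go.py x y z(mm) psi : total deltas in row units. Roll first, then shifts in the turned frame
import sys
from h import *
x,y,z,psi=map(float,sys.argv[1:5])
s=status.get_state(); M=q2R(s['orientation']); p=np.array(s['tcp_pos'])*1000
cur=np.degrees(np.arctan2(M[1,0],M[0,0])); roll=(cur-psi+180)%360-180
a=np.radians(psi); T=np.array([[np.cos(a),np.sin(a),0],[np.sin(a),-np.cos(a),0],[0,0,-1]]).T
print('t',s['clock'],'pos',p.round(1),'psi',round(cur,1),'tilt',np.degrees(np.arccos(-M[2,2])).round(2),'gap',round(s['finger_gap']*1000,1),'grip',round(s['grip_force'],1),'q',np.round(s['joint_pos'],2))
d=np.array([x,y,z])-p
print('roll',round(roll/10,2),'| shifts after roll',(T.T@d/40).round(2),'| without roll',(M.T@d/40).round(2))
E
python3 go.py 338.7 -264.5 180 22.6; python3 go.py 338.7 -264.5 83 22.6
```

```text
t 0.1 pos [ 176.3 -546.9  303.1] psi 17.9 tilt 0.09 gap 85.3 grip 0.0 q [-1.4   0.31  0.05  1.3  -0.    1.43]
roll -0.47 | shifts after roll [ 6.46 -4.96  3.08] | without roll [ 6.03 -5.47  3.09]
t 0.1 pos [ 176.3 -546.9  303.1] psi 17.9 tilt 0.09 gap 85.3 grip 0.0 q [-1.4   0.31  0.05  1.3  -0.    1.43]
roll -0.47 | shifts after roll [ 6.46 -4.96  5.5 ] | without roll [ 6.03 -5.47  5.51]
```

```bash
python3 -m handwheel '{"deltas": [[1,0,0,0,-0.47],[1,0.65,-0.5,0.3,0],[1,0.65,-0.5,0.3,0],[1,0.65,-0.5,0.3,0],[1,0.65,-0.5,0.3,0],[1,0.65,-0.5,0.3,0],[1,0.65,-0.5,0.3,0],[1,0.65,-0.5,0.3,0],[1,0.65,-0.5,0.3,0],[1,0.65,-0.5,0.3,0],[1,0.61,-0.46,0.3,0],[1,0,0,0,0],[1,0,0,0,0]]}' 40; python3 go.py 338.7 -264.5 83 22.6
```

```text
clock: 1.72
tcp_pos: [0.3389, -0.2653, 0.184]
orientation: [0.0, 0.981, 0.196, -0.0]
wrist_force: [0.3, -0.6, 0.9]
finger_gap: 0.0853
grip_force: 0.0
t 1.725 pos [ 338.9 -265.3  184. ] psi 22.6 tilt 0.03 gap 85.3 grip 0.0 q [-0.85  0.11 -0.52  0.94 -0.    1.9 ]
roll -0.0 | shifts after roll [ 0.   -0.02  2.53] | without roll [ 0.   -0.02  2.53]
```

```bash
python3 - <<'E'
from h import *
c=cam('wrist'); save(c,'w1.png')
W=c['W']; m=(W[...,2]>.028)&(W[...,2]<.05)&(np.hypot(W[...,0]-.339,W[...,1]+.264)<.06); p=W[m]
print(len(p),cv2.minAreaRect((p[:,:2]*1000).astype(np.float32)))
E
```

```text
7019 ((337.19561767578125, -263.90545654296875), (80.68421936035156, 40.10297775268555), 22.279855728149414)
```

```bash
python3 -m handwheel '{"deltas": [[1,0,0,0.6,0],[1,0,0,0.6,0],[1,0,0,0.6,0],[1,0,0,0.5,0],[1,0,0,0.23,0],[1,0,0,0,0],[-1,0,0,0,0],[-1,0,0,0,0],[-1,0,0,0,0],[-1,0,0,0,0],[-1,0,0,0,0],[-1,0,0,0,0]]}' 40; python3 go.py 605.9 -192.7 190 97.4
```

```text
clock: 3.28
tcp_pos: [0.3393, -0.2654, 0.0834]
orientation: [0.001, 0.981, 0.196, 0.0]
wrist_force: [0.7, 0.5, 5.7]
finger_gap: 0.0394
grip_force: 41.2
t 3.275 pos [ 339.3 -265.4   83.4] psi 22.6 tilt 0.09 gap 39.4 grip 41.2 q [-0.85  0.24 -0.66  0.67 -0.    1.9 ]
roll -7.48 | shifts after roll [ 0.94  6.84 -2.66] | without roll [ 6.85  0.89 -2.66]
```

```bash
python3 -m handwheel '{"deltas": [[-1,0,0,-0.3,0],[-1,0,0,-0.5,0],[-1,0,0,-0.6,0],[-1,0,0,-0.6,0],[-1,0,0,-0.6,0],[-1,0,0,-0.06,-0.9],[-1,0,0,0,-0.9],[-1,0,0,0,-0.9],[-1,0,0,0,-0.9],[-1,0,0,0,-0.9],[-1,0,0,0,-0.9],[-1,0,0,0,-0.9],[-1,0,0,0,-0.9],[-1,0,0,0,-0.28],[-1,0,0,0,0]]}' 40; python3 go.py 605.9 -192.7 190 97.4
```

```text
clock: 5.15
tcp_pos: [0.3388, -0.2648, 0.1895]
orientation: [0.0, 0.66, 0.751, -0.0]
wrist_force: [-0.7, 0.7, -0.0]
finger_gap: 0.0393
grip_force: 40.4
t 5.15 pos [ 338.8 -264.8  189.5] psi 97.3 tilt 0.01 gap 39.3 grip 40.4 q [-0.85  0.11 -0.51  0.96 -0.    0.59]
roll -0.01 | shifts after roll [ 0.93  6.85 -0.01] | without roll [ 0.93  6.85 -0.01]
```

```bash
python3 -m handwheel '{"deltas": [[-1,0.09,0.4,0,0],[-1,0.09,0.7,0,0],[-1,0.09,0.7,0,0],[-1,0.09,0.7,0,0],[-1,0.09,0.7,0,0],[-1,0.09,0.7,0,0],[-1,0.09,0.7,0,0],[-1,0.09,0.7,0,0],[-1,0.09,0.7,0,0],[-1,0.09,0.5,0,0],[-1,0.05,0.34,0,0],[-1,0,0,0,0],[-1,0,0,0,0]]}' 40; python3 go.py 605.9 -192.7 90 97.4
```

```text
clock: 6.78
tcp_pos: [0.6048, -0.1921, 0.1889]
orientation: [-0.0, 0.66, 0.751, -0.0]
wrist_force: [-0.8, 0.1, -0.5]
finger_gap: 0.0393
grip_force: 40.5
t 6.775 pos [ 604.8 -192.1  188.9] psi 97.3 tilt 0.05 gap 39.3 grip 40.5 q [-0.43  0.48  0.01  1.1  -0.    1.01]
roll -0.01 | shifts after roll [-0.02  0.02  2.47] | without roll [-0.02  0.03  2.47]
```

```bash
python3 -m handwheel '{"deltas": [[-1,-0.02,0.02,0.5,0],[-1,0,0,0.6,0],[-1,0,0,0.6,0],[-1,0,0,0.4,0],[-1,0,0,0.2,0],[-1,0,0,0.1,0],[-1,0,0,0.08,0],[-1,0,0,0.05,0],[-1,0,0,0,0]]}' 40; python3 go.py 605.9 -192.7 190 97.4
```

```text
clock: 7.9
tcp_pos: [0.6064, -0.1929, 0.0881]
orientation: [0.0, 0.66, 0.751, 0.0]
wrist_force: [0.9, 0.7, 0.2]
finger_gap: 0.0389
grip_force: 40.5
t 7.9 pos [ 606.4 -192.9   88.1] psi 97.4 tilt 0.02 gap 38.9 grip 40.5 q [-0.43  0.57 -0.12  0.89 -0.    1.01]
roll -0.0 | shifts after roll [ 0.01 -0.01 -2.55] | without roll [ 0.01 -0.01 -2.55]
```

```bash
python3 -m handwheel '{"deltas": [[-1,0,0,0.02,0],[-1,0,0,0.02,0],[-1,0,0,0,0]]}' 40; python3 -m handwheel '{"deltas": [[0.15,0,0,0,0],[0.3,0,0,0,0],[0.3,0,0,0,0],[0.3,0,0,0,0],[0.3,0,0,-0.2,0],[0.5,0,0,-0.5,0],[1,0,0,-0.8,0],[1,0,0,-0.8,0],[1,0,0,0,0]]}' 40; python3 go.py 414.2 -189.2 150 97.4
```

```text
clock: 8.28
tcp_pos: [0.6065, -0.193, 0.0875]
orientation: [0.001, 0.66, 0.751, 0.0]
wrist_force: [-2.4, 1.4, 5.7]
finger_gap: 0.0395
grip_force: 41.2
clock: 9.4
tcp_pos: [0.608, -0.1937, 0.1822]
orientation: [0.003, 0.66, 0.751, 0.001]
wrist_force: [0.0, -0.6, -0.1]
finger_gap: 0.0855
grip_force: 0.0
t 9.4 pos [ 608.  -193.7  182.2] psi 97.4 tilt 0.38 gap 85.5 grip 0.0 q [-0.43  0.49  0.    1.08 -0.    1.01]
roll -0.0 | shifts after roll [ 0.74 -4.79  0.8 ] | without roll [ 0.74 -4.8   0.77]
```

```bash
python3 -m handwheel '{"deltas": [[1,0.1,-0.5,0,0],[1,0.1,-0.7,0,0],[1,0.1,-0.7,0,0],[1,0.1,-0.7,0,0],[1,0.1,-0.7,0,0],[1,0.1,-0.7,0.2,0],[1,0.1,-0.5,0.3,0],[1,0.04,-0.29,0.3,0],[1,0,0,0,0],[1,0,0,0,0]]}' 40; python3 go.py 414.2 -189.2 83 97.4; python3 - <<'E'
from h import *
c=cam('wrist'); W=c['W']; m=(W[...,2]>.036)&(W[...,2]<.05)&(np.hypot(W[...,0]-.414,W[...,1]+.189)<.03); p=W[m]
print(len(p),cv2.minAreaRect((p[:,:2]*1000).astype(np.float32)))
c=cam('top'); save(c,'t2.png')
W=c['W']; m=(W[...,2]>.028)&(W[...,2]<.06)&(np.hypot(W[...,0]-.606,W[...,1]+.193)<.06); p=W[m]
print(len(p),cv2.minAreaRect((p[:,:2]*1000).astype(np.float32)),np.median(p[:,2]))
E
```

```text
clock: 10.65
tcp_pos: [0.413, -0.1883, 0.1465]
orientation: [0.0, 0.66, 0.751, 0.0]
wrist_force: [0.7, 0.0, 0.0]
finger_gap: 0.0852
grip_force: 0.0
t 10.65 pos [ 413.  -188.3  146.5] psi 97.4 tilt 0.04 gap 85.2 grip 0.0 q [-0.61  0.2  -0.52  0.85  0.    0.84]
roll -0.0 | shifts after roll [-0.03  0.03  1.59] | without roll [-0.03  0.03  1.59]
3285 ((412.72833251953125, -188.41403198242188), (35.695430755615234, 35.123802185058594), 57.6250114440918)
853 ((607.5589599609375, -194.05218505859375), (40.977935791015625, 81.41996765136719), 7.755992412567139) 0.0384137650318046
```

```bash
python3 -m handwheel '{"deltas": [[1,0,0,0.5,0],[1,0,0,0.5,0],[1,0,0,0.4,0],[1,0,0,0.19,0],[1,0,0,0,0],[-1,0,0,0,0],[-1,0,0,0,0],[-1,0,0,0,0],[-1,0,0,0,0],[-1,0,0,0,0],[-1,0,0,0,0]]}' 40; python3 go.py 594.9 -107.4 150 97.4
```

```text
clock: 12.12
tcp_pos: [0.4127, -0.1883, 0.0834]
orientation: [0.001, 0.66, 0.751, -0.0]
wrist_force: [-1.5, 0.2, 5.0]
finger_gap: 0.0343
grip_force: 39.5
t 12.125 pos [ 412.7 -188.3   83.4] psi 97.4 tilt 0.06 gap 34.3 grip 39.5 q [-0.61  0.28 -0.6   0.69 -0.    0.84]
roll -0.0 | shifts after roll [ 1.42  4.78 -1.67] | without roll [ 1.42  4.78 -1.66]
```

```bash
python3 -m handwheel '{"deltas": [[-1,0,0,-0.3,0],[-1,0,0,-0.5,0],[-1,0,0,-0.6,0],[-1,0,0,-0.26,0],[-1,0.2,0.5,0,0],[-1,0.2,0.7,0,0],[-1,0.2,0.7,0,0],[-1,0.2,0.7,0,0],[-1,0.2,0.7,0,0],[-1,0.2,0.7,0,0],[-1,0.15,0.5,0,0],[-1,0.07,0.28,0,0],[-1,0,0,0,0],[-1,0,0,0,0]]}' 40; python3 go.py 594.9 -107.4 88 97.4
```

```text
clock: 13.88
tcp_pos: [0.594, -0.1075, 0.1489]
orientation: [-0.0, 0.66, 0.751, -0.0]
wrist_force: [0.3, -0.0, -0.2]
finger_gap: 0.0346
grip_force: 39.9
t 13.875 pos [ 594.  -107.5  148.9] psi 97.3 tilt 0.06 gap 34.6 grip 39.9 q [-0.31  0.45 -0.14  0.98 -0.    1.13]
roll -0.01 | shifts after roll [-0.    0.02  1.52] | without roll [-0.    0.03  1.52]
```

```bash
python3 -m handwheel '{"deltas": [[-1,0,0.02,0.4,0],[-1,0,0,0.5,0],[-1,0,0,0.3,0],[-1,0,0,0.15,0],[-1,0,0,0.1,0],[-1,0,0,0.05,0],[-1,0,0,0.02,0],[-1,0,0,0.02,0],[-1,0,0,0,0],[-1,0,0,0,0]]}' 40; python3 go.py 594.9 -107.4 150 97.4
```

```text
clock: 15.12
tcp_pos: [0.5956, -0.1072, 0.0876]
orientation: [0.0, 0.66, 0.751, 0.0]
wrist_force: [-0.4, 0.2, -0.8]
finger_gap: 0.0347
grip_force: 39.9
t 15.125 pos [ 595.6 -107.2   87.6] psi 97.4 tilt 0.02 gap 34.7 grip 39.9 q [-0.31  0.52 -0.21  0.85 -0.    1.13]
roll -0.0 | shifts after roll [-0.   -0.02 -1.56] | without roll [-0.   -0.02 -1.56]
```

No contact yet; I'll ease down a little more.

```bash
python3 -m handwheel '{"deltas": [[-1,0,0,0.03,0],[-1,0,0,0.02,0],[-1,0,0,0,0],[-1,0,0,0,0]]}' 40
```

```text
clock: 15.62
tcp_pos: [0.5957, -0.1072, 0.0874]
orientation: [0.001, 0.66, 0.751, 0.0]
wrist_force: [-5.3, 1.0, 11.9]
finger_gap: 0.0346
grip_force: 40.8
```

```bash
python3 -m handwheel '{"deltas": [[0.1,0,0,0,0],[0.2,0,0,0,0],[0.3,0,0,0,0],[0.3,0,0,0,0],[0.3,0,0,-0.2,0],[0.5,0,0,-0.5,0],[0.5,0,0,-0.8,-0.9],[0.5,0,0,-0.8,-0.9],[0.5,0,0,0,-0.9],[0.5,0,0,0,-0.9],[0.5,0,0,0,-0.9],[0.5,0,0,0,-0.9],[0.5,0,0,0,-0.9],[0.5,0,0,0,-0.9],[0.5,0,0,0,-0.9],[0.5,0,0,0,-0.77],[0.5,0,0,0,0]]}' 40; python3 go.py 435 84.3 160 186.1
```

```text
clock: 17.75
tcp_pos: [0.5957, -0.1072, 0.178]
orientation: [0.0, -0.052, 0.999, -0.0]
wrist_force: [0.1, 0.0, -0.6]
finger_gap: 0.0641
grip_force: 0.0
t 17.75 pos [ 595.7 -107.2  178. ] psi -174.0 tilt 0.03 gap 64.1 grip 0.0 q [-0.31  0.43 -0.09  1.04 -0.   -0.41]
roll -0.01 | shifts after roll [3.49 5.19 0.45] | without roll [3.5  5.18 0.45]
```

```bash
python3 -m handwheel '{"deltas": [[0.5,0.3,0.4,0,0],[0.5,0.5,0.7,0,0],[0.5,0.5,0.7,0,0],[0.5,0.5,0.7,0,0],[0.5,0.5,0.7,0,0],[0.5,0.5,0.7,0,0],[0.5,0.4,0.7,0.15,0],[0.5,0.2,0.4,0.15,0],[0.5,0.1,0.19,0.15,0],[0.5,0,0,0,0],[0.5,0,0,0,0]]}' 40; python3 go.py 435 84.3 83 186.1;  python3 - <<'E'
from h import *
c=cam('wrist'); W=c['W']; m=(W[...,2]>.03)&(W[...,2]<.04)&(np.hypot(W[...,0]-.435,W[...,1]-.084)<.055); p=W[m]
print(len(p),cv2.minAreaRect((p[:,:2]*1000).astype(np.float32)))
c=cam('top'); W=c['W']; m=(W[...,2]>.036)&(W[...,2]<.055)&(np.hypot(W[...,0]-.595,W[...,1]+.107)<.03); p=W[m]
print(len(p),cv2.minAreaRect((p[:,:2]*1000).astype(np.float32)),np.median(p[:,2]))
E
```

```text
clock: 19.12
tcp_pos: [0.4352, 0.084, 0.1595]
orientation: [0.0, -0.052, 0.999, -0.0]
wrist_force: [0.6, 0.0, -0.1]
finger_gap: 0.0639
grip_force: 0.0
t 19.125 pos [435.2  84.  159.5] psi -174.0 tilt 0.04 gap 63.9 grip 0.0 q [ 0.01  0.16 -0.53  0.88 -0.   -0.1 ]
roll -0.01 | shifts after roll [0.   0.01 1.91] | without roll [0.01 0.01 1.91]
8697 ((434.837158203125, 85.81917572021484), (81.30601501464844, 40.19398880004883), 6.044465065002441)
271 ((596.5933227539062, -108.47834777832031), (33.60924530029297, 35.45616912841797), 44.98708724975586) 0.046301341896858084
```

```bash
python3 -m handwheel '{"deltas": [[0.5,0,0.02,0.5,0],[0.5,0,0,0.6,0],[0.5,0,0,0.5,0],[0.5,0,0,0.3,0],[0.5,0,0,0,0],[-1,0,0,0,0],[-1,0,0,0,0],[-1,0,0,0,0],[-1,0,0,0,0],[-1,0,0,0,0]]}' 40; python3 -m handwheel '{"deltas": [[-1,0,0,-0.3,0],[-1,0,0,-0.5,0],[-1,0,0,-0.6,0],[-1,0,0,-0.6,0],[-1,0,0,-0.6,0],[-1,0,0,-0.06,0.9],[-1,0,0,0,0.9],[-1,0,0,0,0.9],[-1,0,0,0,0.9],[-1,0,0,0,0.9],[-1,0,0,0,0.9],[-1,0,0,0,0.9],[-1,0,0,0,0.9],[-1,0,0,0,0.9],[-1,0,0,0,0.68],[-1,0,0,0,0]]}' 40; python3 go.py 631.8 121.9 190 98.3
```

```text
clock: 20.48
tcp_pos: [0.4352, 0.0853, 0.0843]
orientation: [0.001, -0.053, 0.999, -0.0]
wrist_force: [0.0, -0.6, 6.5]
finger_gap: 0.0389
grip_force: 41.7
clock: 22.48
tcp_pos: [0.4341, 0.0853, 0.1903]
orientation: [-0.0, 0.654, 0.757, -0.0]
wrist_force: [-0.4, -0.0, -0.8]
finger_gap: 0.039
grip_force: 40.9
t 22.475 pos [434.1  85.3 190.3] psi 98.3 tilt 0.01 gap 39.0 grip 40.9 q [ 0.01  0.13 -0.48  0.96 -0.    1.44]
roll 0.0 | shifts after roll [0.19 5.02 0.01] | without roll [0.19 5.02 0.01]
```

```bash
python3 -m handwheel '{"deltas": [[-1,0.03,0.4,0,0],[-1,0.03,0.7,0,0],[-1,0.03,0.7,0,0],[-1,0.03,0.7,0,0],[-1,0.03,0.7,0,0],[-1,0.03,0.7,0,0],[-1,0.01,0.6,0,0],[-1,0,0.4,0,0],[-1,0,0.13,0,0],[-1,0,0,0,0],[-1,0,0,0.5,0],[-1,0,0,0.6,0],[-1,0,0,0.6,0],[-1,0,0,0.4,0],[-1,0,0,0.2,0],[-1,0,0,0.1,0],[-1,0,0,0.05,0],[-1,0,0,0.03,0],[-1,0,0,0,0],[-1,0,0,0,0]]}' 40; python3 go.py 631.8 121.9 88 98.3
```

```text
clock: 24.98
tcp_pos: [0.6325, 0.1217, 0.091]
orientation: [0.0, 0.654, 0.756, 0.0]
wrist_force: [-0.0, 0.2, -0.8]
finger_gap: 0.0389
grip_force: 40.8
t 24.975 pos [632.5 121.7  91. ] psi 98.3 tilt 0.03 gap 38.9 grip 40.8 q [ 0.07  0.58 -0.09  0.91 -0.    1.49]
roll -0.0 | shifts after roll [ 0.01 -0.02  0.07] | without roll [ 0.01 -0.02  0.07]
```

```bash
python3 -m handwheel '{"deltas": [[-1,0,0,0.04,0],[-1,0,0,0.03,0],[-1,0,0,0.02,0],[-1,0,0,0,0],[-1,0,0,0,0]]}' 40
```

```text
clock: 25.6
tcp_pos: [0.6324, 0.1217, 0.0884]
orientation: [0.0, 0.654, 0.756, 0.0]
wrist_force: [-2.6, -0.7, 7.7]
finger_gap: 0.0389
grip_force: 41.9
```

Contact. Release and go to the red jar.

```bash
python3 -m handwheel '{"deltas": [[0.1,0,0,0,0],[0.2,0,0,0,0],[0.3,0,0,0,0],[0.3,0,0,0,0],[0.3,0,0,-0.2,0],[0.5,0,0,-0.5,0],[0.7,0,0,-0.8,0],[0.7,0,0,-0.8,0],[0.7,0,0,0,0]]}' 40; python3 go.py 405 183 150 98.3
```

```text
clock: 26.72
tcp_pos: [0.6343, 0.1219, 0.183]
orientation: [0.002, 0.654, 0.756, 0.002]
wrist_force: [0.6, -0.1, -0.1]
finger_gap: 0.0726
grip_force: 0.0
t 26.725 pos [634.3 121.9 183. ] psi 98.3 tilt 0.38 gap 72.6 grip 0.0 q [ 0.07  0.5   0.03  1.09 -0.    1.49]
roll -0.0 | shifts after roll [ 2.34 -5.45  0.82] | without roll [ 2.34 -5.46  0.79]
```

```bash
python3 -m handwheel '{"deltas": [[0.7,0.2,-0.4,0,0],[0.7,0.3,-0.7,0,0],[0.7,0.3,-0.7,0,0],[0.7,0.3,-0.7,0,0],[0.7,0.3,-0.7,0,0],[0.7,0.3,-0.7,0,0],[0.7,0.3,-0.7,0.2,0],[0.7,0.2,-0.5,0.3,0],[0.7,0.14,-0.35,0.3,0],[0.7,0,0,0,0],[0.7,0,0,0,0]]}' 40; python3 go.py 405 183 83 98.3;  python3 - <<'E'
from h import *
c=cam('wrist'); W=c['W']; m=(W[...,2]>.036)&(W[...,2]<.05)&(np.hypot(W[...,0]-.405,W[...,1]-.183)<.03); p=W[m]
print(len(p),cv2.minAreaRect((p[:,:2]*1000).astype(np.float32)))
c=cam('top'); W=c['W']; save(c,'t3.png'); m=(W[...,2]>.028)&(W[...,2]<.055)&(np.hypot(W[...,0]-.632,W[...,1]-.122)<.06); p=W[m]
print(len(p),cv2.minAreaRect((p[:,:2]*1000).astype(np.float32)),np.median(p[:,2]))
E
```

```text
clock: 28.1
tcp_pos: [0.4039, 0.183, 0.1473]
orientation: [0.0, 0.654, 0.756, 0.0]
wrist_force: [0.3, 0.0, 0.5]
finger_gap: 0.0721
grip_force: 0.0
t 28.1 pos [403.9 183.  147.3] psi 98.3 tilt 0.05 gap 72.1 grip 0.0 q [ 0.24  0.18 -0.54  0.85 -0.    1.67]
roll -0.0 | shifts after roll [-0.    0.03  1.61] | without roll [-0.    0.03  1.61]
3287 ((404.182373046875, 184.67489624023438), (35.69355010986328, 35.02519607543945), 13.918322563171387)
824 ((632.8824462890625, 122.27571868896484), (41.606143951416016, 79.7670669555664), 8.336748123168945) 0.03875920460128446
```

```bash
python3 -m handwheel '{"deltas": [[0.7,0.02,0.01,0.5,0],[0.7,0,0,0.5,0],[0.7,0,0,0.4,0],[0.7,0,0,0.19,0],[0.7,0,0,0,0],[-1,0,0,0,0],[-1,0,0,0,0],[-1,0,0,0,0],[-1,0,0,0,0],[-1,0,0,0,0],[-1,0,0,0,0]]}' 40; python3 go.py 609.6 274.3 150 98.3
```

```text
clock: 29.58
tcp_pos: [0.404, 0.184, 0.0843]
orientation: [0.001, 0.654, 0.756, 0.001]
wrist_force: [-0.5, -1.1, 6.0]
finger_gap: 0.0345
grip_force: 39.5
t 29.575 pos [404.  184.   84.3] psi 98.3 tilt 0.09 gap 34.5 grip 39.5 q [ 0.25  0.26 -0.62  0.68 -0.    1.67]
roll -0.0 | shifts after roll [ 1.49  5.41 -1.64] | without roll [ 1.49  5.41 -1.63]
```

```bash
python3 -m handwheel '{"deltas": [[-1,0,0,-0.3,0],[-1,0,0,-0.5,0],[-1,0,0,-0.6,0],[-1,0,0,-0.26,0],[-1,0.2,0.5,0,0],[-1,0.2,0.7,0,0],[-1,0.2,0.7,0,0],[-1,0.2,0.7,0,0],[-1,0.2,0.7,0,0],[-1,0.2,0.7,0,0],[-1,0.15,0.7,0,0],[-1,0.1,0.5,0,0],[-1,0.04,0.24,0,0],[-1,0,0,0,0],[-1,0,0,0,0]]}' 40; python3 go.py 609.6 274.3 88 98.3
```

```text
clock: 31.45
tcp_pos: [0.6093, 0.2739, 0.1496]
orientation: [-0.0, 0.654, 0.756, -0.001]
wrist_force: [0.2, 0.1, -1.3]
finger_gap: 0.0343
grip_force: 39.9
t 31.45 pos [609.3 273.9 149.6] psi 98.3 tilt 0.07 gap 34.3 grip 39.9 q [ 0.3   0.57  0.06  1.06 -0.    1.73]
roll -0.0 | shifts after roll [0.01 0.01 1.54] | without roll [0.01 0.01 1.54]
```

```bash
python3 -m handwheel '{"deltas": [[-1,0,0,0.4,0],[-1,0,0,0.5,0],[-1,0,0,0.3,0],[-1,0,0,0.15,0],[-1,0,0,0.1,0],[-1,0,0,0.05,0],[-1,0,0,0.03,0],[-1,0,0,0.02,0],[-1,0,0,0,0],[-1,0,0,0,0]]}' 40
```

```text
clock: 32.7
tcp_pos: [0.6105, 0.2742, 0.0884]
orientation: [0.0, 0.654, 0.756, 0.0]
wrist_force: [0.1, 0.4, 2.7]
finger_gap: 0.0348
grip_force: 40.1
```

```bash
python3 -m handwheel '{"deltas": [[-1,0,0,0.01,0],[-1,0,0,0.01,0],[-1,0,0,0,0],[0,0,0,0,0],[0.2,0,0,0,0],[0.3,0,0,0,0],[0.3,0,0,0,0],[0.3,0,0,-0.2,0],[0.5,0,0,-0.5,0],[0.7,0,0,-0.8,0],[0.7,0,0,-0.8,0],[0.7,0,0,0,0]]}' 40; python3 go.py 454.7 2 180 98.3
```

```text
clock: 34.2
tcp_pos: [0.6121, 0.2748, 0.1831]
orientation: [0.002, 0.654, 0.756, 0.003]
wrist_force: [-0.8, -0.4, 1.0]
finger_gap: 0.0725
grip_force: 0.0
t 34.2 pos [612.1 274.8 183.1] psi 98.3 tilt 0.4 gap 72.5 grip 0.0 q [ 0.3   0.55  0.1   1.12 -0.    1.73]
roll -0.0 | shifts after roll [-6.18 -4.88  0.08] | without roll [-6.18 -4.87  0.04]
```

```bash
python3 -m handwheel '{"deltas": [[0.7,-0.4,-0.3,0,0],[0.7,-0.7,-0.55,0,0],[0.7,-0.7,-0.55,0,0],[0.7,-0.7,-0.55,0,0],[0.7,-0.7,-0.55,0,0],[0.7,-0.7,-0.55,0,0],[0.7,-0.7,-0.55,0,0],[0.7,-0.7,-0.55,0,0],[0.7,-0.5,-0.4,0,0],[0.7,-0.38,-0.33,0,0],[0.7,0,0,0,0],[0.7,0,0,0,0]]}' 40; python3 go.py 454.7 2 83 98.3;  python3 - <<'E'
from h import *
c=cam('wrist'); save(c,'w5.png'); W=c['W']; m=(W[...,2]>.035)&(W[...,2]<.055)&(np.hypot(W[...,0]-.455,W[...,1]-.002)<.03); p=W[m]
print(len(p),cv2.minAreaRect((p[:,:2]*1000).astype(np.float32)))
c=cam('top'); W=c['W']; m=(W[...,2]>.036)&(W[...,2]<.055)&(np.hypot(W[...,0]-.610,W[...,1]-.274)<.03); p=W[m]
print(len(p),cv2.minAreaRect((p[:,:2]*1000).astype(np.float32)),np.median(p[:,2]))
E
```

```text
clock: 35.7
tcp_pos: [0.4528, 0.0017, 0.1789]
orientation: [-0.0, 0.654, 0.756, 0.0]
wrist_force: [-0.2, 0.0, 0.3]
finger_gap: 0.0725
grip_force: 0.0
t 35.7 pos [452.8   1.7 178.9] psi 98.3 tilt 0.01 gap 72.5 grip 0.0 q [-0.17  0.16 -0.47  0.94  0.    1.25]
roll -0.0 | shifts after roll [0.   0.05 2.4 ] | without roll [-0.    0.05  2.4 ]
1973 ((454.0596008300781, 2.910297393798828), (33.24261474609375, 32.75130081176758), 8.59961223602295)
263 ((611.1813354492188, 273.38946533203125), (35.62205505371094, 34.329689025878906), 61.02546310424805) 0.0467175764510146
```

```bash
python3 -m handwheel '{"deltas": [[0.7,0.02,0.04,0.5,0],[0.7,0,0,0.6,0],[0.7,0,0,0.6,0],[0.7,0,0,0.4,0],[0.7,0,0,0.2,0],[0.7,0,0,0,0],[-1,0,0,0,0],[-1,0,0,0,0],[-1,0,0,0,0],[-1,0,0,0,0],[-1,0,0,0,0],[-1,0,0,0,0]]}' 40; python3 go.py 619.6 207 186 98.3
```

```text
clock: 37.3
tcp_pos: [0.4546, 0.0024, 0.0879]
orientation: [0.001, 0.654, 0.756, 0.0]
wrist_force: [-0.9, 0.4, 7.1]
finger_gap: 0.0326
grip_force: 39.8
t 37.3 pos [454.6   2.4  87.9] psi 98.3 tilt 0.1 gap 32.6 grip 39.8 q [-0.17  0.27 -0.59  0.7   0.    1.25]
roll -0.0 | shifts after roll [ 4.47  4.82 -2.45] | without roll [ 4.47  4.82 -2.45]
```

```bash
python3 -m handwheel '{"deltas": [[-1,0,0,-0.3,0],[-1,0,0,-0.5,0],[-1,0,0,-0.6,0],[-1,0,0,-0.6,0],[-1,0,0,-0.4,0],[-1,0.3,0.3,0,0],[-1,0.55,0.6,0,0],[-1,0.55,0.6,0,0],[-1,0.55,0.6,0,0],[-1,0.55,0.6,0,0],[-1,0.55,0.6,0,0],[-1,0.55,0.6,0,0],[-1,0.45,0.5,0,0],[-1,0.3,0.3,0,0],[-1,0.1,0.14,0,0],[-1,0,0,0,0],[-1,0,0,0,0]]}' 40; python3 go.py 619.6 207 92 98.3
```

```text
clock: 39.42
tcp_pos: [0.6195, 0.2061, 0.1828]
orientation: [-0.0, 0.654, 0.756, -0.0]
wrist_force: [-0.2, -0.7, -0.4]
finger_gap: 0.033
grip_force: 39.8
t 39.425 pos [619.5 206.1 182.8] psi 98.2 tilt 0.06 gap 33.0 grip 39.8 q [ 0.2   0.52  0.06  1.11 -0.    1.63]
roll -0.01 | shifts after roll [0.02 0.   2.27] | without roll [0.02 0.01 2.27]
```

```bash
python3 -m handwheel '{"deltas": [[-1,0.02,0,0.4,0],[-1,0,0,0.6,0],[-1,0,0,0.6,0],[-1,0,0,0.35,0],[-1,0,0,0.15,0],[-1,0,0,0.06,0],[-1,0,0,0.04,0],[-1,0,0,0.03,0],[-1,0,0,0,0],[-1,0,0,0,0]]}' 40
```

```text
clock: 40.67
tcp_pos: [0.6201, 0.2073, 0.0941]
orientation: [0.0, 0.654, 0.756, 0.0]
wrist_force: [-1.0, 0.5, -1.5]
finger_gap: 0.0325
grip_force: 39.8
```

```bash
python3 -m handwheel '{"deltas": [[-1,0,0,0.03,0],[-1,0,0,0.02,0],[-1,0,0,0.02,0],[-1,0,0,0,0],[-1,0,0,0,0]]}' 40
```

```text
clock: 41.3
tcp_pos: [0.6199, 0.2072, 0.092]
orientation: [0.0, 0.654, 0.756, 0.0]
wrist_force: [-2.3, -1.6, 5.3]
finger_gap: 0.0327
grip_force: 40.4
```

Contact. Release, go straight up past the nozzle, then back away.

```bash
python3 -m handwheel '{"deltas": [[0,0,0,0,0],[0.2,0,0,0,0],[0.3,0,0,0,0],[0.3,0,0,0,0],[0.3,0,0,-0.2,0],[0.5,0,0,-0.5,0],[0.5,0,0,-0.8,0],[0.5,0,0,-0.8,0],[0.5,0,0,-0.8,0],[0.5,0,-0.5,0,0],[0.5,0,-0.7,0,0],[0.5,0,-0.7,0,0],[0.5,0,-0.7,0,0],[0.5,0,-0.7,0,0],[0.5,0,0,0,0],[0.5,0,0,0,0]]}' 40; python3 - <<'E'
from meas import *
for n in('top','scene'):
    c=cam(n); save(c,n+'9.png')
    if n=='top': W=c['W']; run(W,c['frame'])
for n,x,y,z0,z1,r,t,a,k in [('gblock',.632,.122,.03,.06,.05,(622,189.3),8.3,38),('oblock',.606,-.193,.03,.06,.05,(601.5,-159),7.35,38),('yel',.595,-.107,.04,.06,.03,(601.5,-159),7.35,46),('red',.61,.274,.04,.06,.03,(622,189.3),8.3,46),('glue',.619,.207,.035,.1,.03,(622,189.3),8.3,84)]:
    m=(W[...,2]>z0)&(W[...,2]<z1)&(np.hypot(W[...,0]-x,W[...,1]-y)<r); p=W[m]*1000
    (cx,cy),s,b=cv2.minAreaRect(p[:,:2].astype(np.float32)); d=np.array([cx-t[0],cy-t[1]]); q=np.radians(a)
    print(n,len(p),'own',(d@[np.cos(q),np.sin(q)]).round(1),(d@[-np.sin(q),np.cos(q)]).round(1),'size',np.round(s,1),round(b,1),'z',np.median(p[:,2]).round(1),p[:,2].max().round(1),'want',k)
E
```

```text
clock: 43.3
tcp_pos: [0.4904, 0.1884, 0.2158]
orientation: [0.001, 0.654, 0.756, 0.001]
wrist_force: [0.6, 0.7, 0.8]
finger_gap: 0.0639
grip_force: 0.0
green_block 0
orange_block 0
red 0
yellow 0
green 259 rect 432.4 -89.4 33.6 33.5 0.7 mean [432.2 -89.6  42.5] mid [432.4 -89.4  42.7]
glue 0
pinkA 237 rect 556.1 -4.7 32.0 33.4 63.6 mean [554.5  -3.8  49.1] mid [556.1  -4.3  56.5]
pinkB 242 rect 362.8 -58.5 31.1 33.1 0.1 mean [363.1 -57.1  49.5] mid [362.8 -58.5  56.6]
cement 0
can 254 rect 540.9 434.2 41.1 39.1 18.9 mean [540.3 433.9 181.7] mid [541.3 435.1 180.4]
purple 91 529.7 99.6 299.0 113.3 19.0 mean [631.2 128.2  29.4]
teal 1732 540.8 -57.4 134.3 423.0 30.8 mean [ 594.8 -146.1   12.2]
gblock 810 own 1.5 -67.8 size [41.6 79.8] 9.1 z 38.8 44.0 want 38
oblock 842 own 1.6 -35.7 size [40.9 82.6] 7.8 z 38.5 45.4 want 38
yel 262 own 2.1 50.2 size [33.7 35.6] 45.0 z 46.5 51.6 want 46
  return _methods._mean(a, axis=axis, dtype=dtype,
  ret = ret.dtype.type(ret / rcount)
Traceback (most recent call last):
ValueError: zero-size array to reduction operation maximum which has no identity
```

View pics/scene9.png

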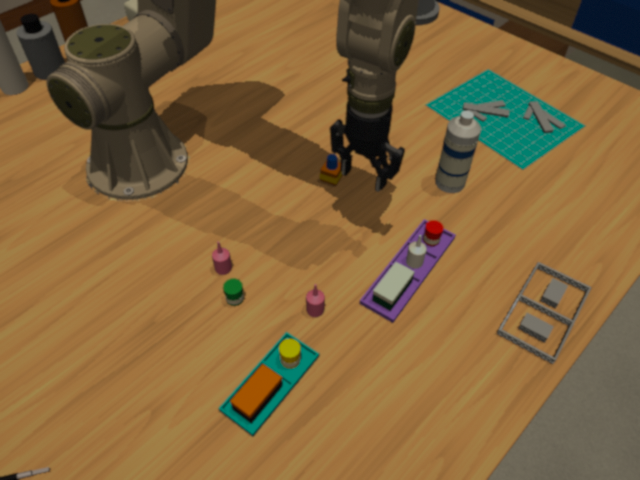

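The scene picture shows all five things upright in their cells: red at (433,232), glue (417,254), white block (393,285), yellow (290,352) and orange (257,391). The cement bottle at (331,170) and the can are where they were. The arm hides the glue from the top camera, so I'll check its height from the scene camera before handing in.

```bash
python3 - <<'E'
from h import *
W=cam('scene')['W']
for n,x,y in(('red',.611,.274),('glue',.62,.207),('cement',.3456,.267)):
    p=W[np.hypot(W[...,0]-x,W[...,1]-y)<.028]*1000; t=p[p[:,2]>p[:,2].max()-6]
    b=p[(p[:,2]>20)&(p[:,2]<45)]; print(n,p[:,2].max().round(1),'top at',t.mean(0).round(1),'body mean',b.mean(0).round(1))
E
python3 -c "from workcell import hand_in; print(hand_in())"
```

```text
red 52.5 top at [611.5 272.1  48.3] body mean [615.9 263.   32.8]
glue 87.3 top at [620.2 205.3  85.1] body mean [626.2 195.4  32.8]
cement 68.0 top at [345.5 267.2  64.1] body mean [350.9 257.7  33.7]
the job is handed in; nothing more can be done
None
```

I placed all five items in their tray cells and handed the job in at about 43 s. The last camera checks showed them upright, with the green jar, cement bottle and spray can where they started; hand-in returned no verdict.

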